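Dispense the small mixing ball from the turret dispenser

TASK

On the laboratory bench stands a mixing-ball dispenser: a small drum on a tilting axle, with a rotating cap that has three differently sized openings. With the drum upright, turn the cap until its low slot (green mark) faces the spout, then push the tipping lever over towards the spout so that the small orange ball rolls out into the black catch tray under the spout. The big blue ball must stay inside the drum; the drum may be left tipped.

Things in the scene. Friction and masses are not known exactly. Their poses are not given: they have to be found in the camera images.
- dispenser: Fixed white stand, foot 135 x 150 mm. Origin on the bench under the drum's centre; z up, x towards the spout. Drum axle along y, 75 mm up, in two cheeks (y = +-64 mm, 90 mm high). Black catch tray, part of the stand: x 60 to 190, y -60 to 60 mm, 36 mm high, 4 mm walls; a white spout 90 mm up overhangs it to x = 69 mm. The cap's flat top, 102 mm across, is 129 mm up.
- cap_grip (a point): Middle of the cap's grey grip bar, straight above the dispenser's origin, 148 mm over the bench (drum upright). The bar is 50 mm long along this point's x, 14 mm wide along its y, and spans 133 to 163 mm over the bench, free all round. The point's x points to the green mark.
- lever_ball (a point): Centre of the black ball, 22 mm across, on the tipping lever, a 10 mm steel rod from the axle, on the -y side of the dispenser. In the dispenser's frame it is at (-35, -100, 155) mm with the drum upright and swings about the axle to (12, -100, 161) mm fully tipped. About 4 to 5 N at the ball moves it. Nothing else is near the rod's upper 70 mm.
- canister (a joint): Tipping angle of the drum and cap about the axle, rad: 0 = upright at its back stop (so at the start), growing as the lever is pushed towards the spout (dispenser's +x), to a stop at 0.55. Stiff: stays where left. The inside floor slopes back 0.14 rad, so balls roll to the spout only when tipped beyond that; near 0.5 they roll out within 1 s.
- cap (a joint): Cap angle, rad, counterclockwise from above positive, -1.5 to 1.5, light friction, stays where left. At 0 the low slot (18 mm high, 36 wide, green square on top) faces the spout and passes only the small ball; the bar then lies along the dispenser's x. At 1.31 the tall opening (33 mm high, red square) faces it and passes both; at -1.31 the pinholes (yellow) pass none. Starts at 0.75 to 1.4.
- small_ball: Orange plastic ball, 14 mm across, in the drum's 29 mm wide channel under the clear cap at the start. Origin at its centre.
- big_ball: Blue plastic ball, 26 mm across, in the same channel behind the small one, at the end away from the spout. Origin at its centre.

How it is judged:
By the outcome, as a careful person would: the job done as asked, in the order asked, and still so for the second after the job is handed in, with the robot touching nothing.
It also fails if it takes over 40 s, if anything falls off the work surface, if the arm or the gripper's body presses on something with over 40 N, if the wrist force passes 120 N, or if a joint passes its speed limit or range.

ROBOT

A 6-joint arm with a two-finger parallel gripper is mounted at the origin on the work surface. World frame = base frame: x ahead of the robot, y to its left, z up, the work surface at z = 0. Lengths are in m, angles in degrees, forces in N, time in s.
With the tool pointing down it reaches from about 0.325 to 0.775 m from the base axis. Payload 5.5 kg.
Tool frame: the origin (TCP) lies at the very end of the fingers, on their centre line; the grasp point (between the pads) lies 19 mm behind it; z points along the fingers, y is the direction in which the jaws open and shut (so a half turn about z gives the same grasp; the last joint's range is limited). The gripper opens to 88 mm and grips with 3 to 60 N. Pads are 20 mm wide; open, the fingers measure 115 mm over their backs; the gripper's body (75 mm by 178 mm) begins 61 mm behind the grasp point.
Start: joints at [-66.904, 5.22, 70.514, -0, 104.267, -3.249], TCP at [0.266, -0.538, 0.223] pointing down, gripper open.
Joint ranges: [-164.24, 164.24], [-49.07, 125.15], [9.68, 141.18], [-86.29, 266.29], [3.28, 154.24], [-151.56, 151.56]. Speed limits (degrees/s): [147.25, 147.25, 172.46, 180, 180, 180].

INTERFACE

Orientations are given as [roll, pitch, yaw] about the fixed x, y, z axes, in that order (R = Rz(yaw) Ry(pitch) Rx(roll)).
In Python, from workcell import telemetry, eyes, ctrl gives the robot as it stands.
- The arm moves only by the tool carry_out, never from a script. Its argument "moves" is text: rows parted by semicolons, each of 7 numbers parted by spaces: the shift along the world's x, y, z in mm, then the turn, a rotation vector about the world's x, y, z in rad, then the gripper command: -1 is shut, 1 is fully open, values between are in proportion. In form: x y z wx wy wz fingers; .... A call has 1 to 10 rows; each row shifts and turns the commanded pose from where the row before left it; what a row does not reach is not made up. A row lasts 1/10 s, in which the tool goes at most 50 mm and 8.59 degrees, less where a joint would pass 70% of its speed; a pose out of reach is approached as far as the arm can. A call is refused whole if a number of a shift passes 50 or a number of a turn 0.15, either way. A call with a gripper value outside its range is refused whole. The fingers move at their own pace and stop on an object; the grip force is fixed at half the most. Time passes only in rows, so rows that do not move let the fingers close. It gives the time, the measured TCP pose, the force and the opening at its end, in the units of the state.
- telemetry.read_state(): the state, without advancing time (a new reading comes with each control period).
- eyes.snapshot(name): name is "side" or "top" or "wrist"; returns a dict with "pixels" (480x640x3 uint8, red, green, blue), "intrinsics" (3x3 intrinsics, pixels), "rvec" (rotation vector, rad) and "tvec" (3), from world to camera coordinates, as OpenCV has them; the wrist camera has in their place "mount" (4x4, takes a point from camera to tool coordinates, whose origin is the TCP and whose axes are the flange's). Camera axes: x right, y down, z forward; pixel columns grow to the right and rows downward; lengths in m; the calibration is good to about 2 mm. The wrist camera is an equidistant fisheye: a pixel r from the principal point sees the ray r / f radians off the axis. A picture is of the moment at which its call begins: read the wrist's pose just before it. There is no depth.
- ctrl.hand_in(): hands the job in, once; it reports no verdict.
The state is a dict: "clock": time; "qpos": joint angles; "qvel": joint speeds; "joint_torque": joint torques, N m; "eef_pos": TCP position; "tcp_rot": TCP orientation; "ft_force": force on the tool from outside, world axes, zero at the start; "ft_torque": the same for the moment, N m; "grip_width": finger opening in m.
Only numpy, scipy, OpenCV 4.12 (cv2) and the standard library are available. Lean on these libraries where they do the work, as an engineer would, in place of code of your own. Each camera call takes 0.05 s, during which the arm holds its last target. There are 200 camera calls.

## Working session

There is one attempt and no reset: what is moved stays moved. The work goes in short steps, Python scripts to look and compute and a tool call to move; the robot and the scene stay as the last step left them, time stands still between calls to the robot, and variables do not carry over. Pictures are saved under pics/ and viewed, about 8 in all and at most 12, crops included, and the job is handed in when it is done.

Besides the shell and the picture viewer there is one more tool, called after "Request:" as name(argument=value, ...), one argument or row to a line, values as JSON. carry_out: Moves the arm, as the interface text tells. Its arguments: {"type":"object","properties":{"moves":{"type":"string"}},"required":["moves"]}

```bash
mkdir -p pics
python3 - <<'E'
from workcell import telemetry, eyes
import cv2, numpy as np
s=telemetry.read_state(); print(s)
ims=[]
for n in("side","top"):
    d=eyes.snapshot(n); np.savez(f"pics/{n}0.npz",**d)
    cv2.imwrite(f"pics/{n}0.png",d["pixels"][:,:,::-1])
    print(n,d["intrinsics"].tolist(),d["rvec"],d["tvec"])
E
```

```text
{'clock': 0.0, 'qpos': array([-6.69037012e+01,  5.26224623e+00,  7.05813105e+01, -7.75861566e-04,
        1.04267578e+02, -3.24829405e+00]), 'qvel': array([-0.00950315,  0.06938249,  0.1091667 , -0.06286195,  0.1101184 ,
       -0.0303776 ]), 'joint_torque': array([ 1.30668373e-04, -4.46452045e+01, -4.06447184e+01,  6.96939393e-02,
        2.91213021e-02, -1.43506545e-04]), 'eef_pos': array([ 0.26614029, -0.53740728,  0.22152151]), 'tcp_rot': array([-1.79889002e+02, -5.54611499e-03,  2.63443970e+01]), 'ft_force': array([0.28537866, 0.16979399, 0.36445977]), 'ft_torque': array([-0.00164663,  0.00371448,  0.03102855]), 'grip_width': 0.08764769299847784}
side [[604.6895554822679, 0.0, 314.6787382103362], [0.0, 604.6895554822679, 243.87903261103168], [0.0, 0.0, 1.0]] [ 0.16845247 -2.89363272  1.13558857] [0.52461181 0.07011065 0.76419123]
top [[441.4339157721087, 0.0, 324.8934436096505], [0.0, 441.4339157721087, 237.28282177343567], [0.0, 0.0, 1.0]] [ 2.1208022  -2.16787124  0.1217137 ] [0.09189402 0.55479026 0.70023832]
```

View pics/side0.png

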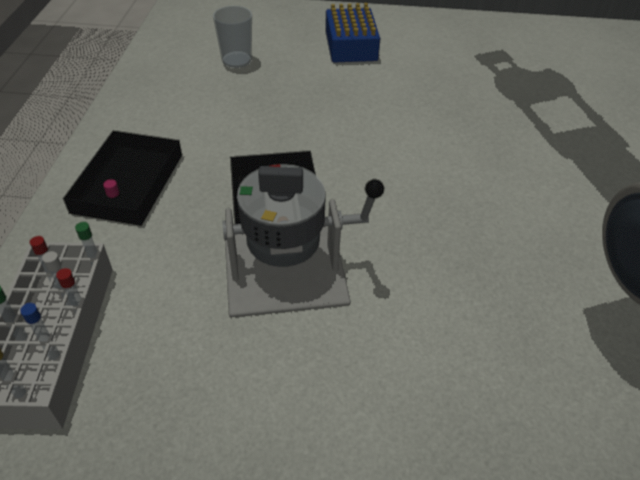

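View pics/top0.png

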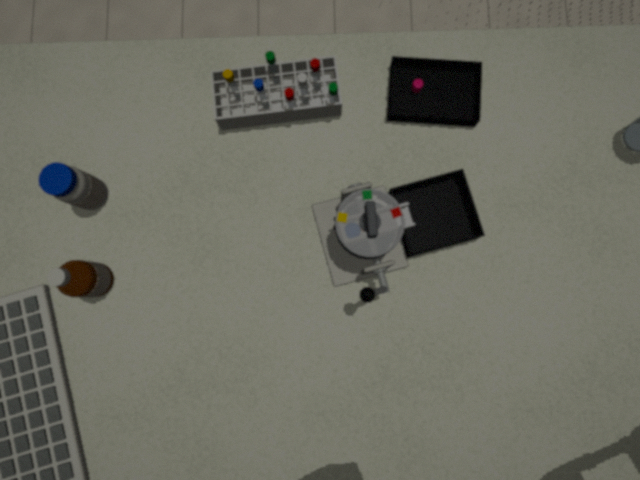

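The side view shows the dispenser with its cap at about (281,190) and the lever ball at (374,188). In the top view the cap is at (370,222), green mark (367,195), red (396,212), yellow (343,217), ball (367,294), and the spout and tray point right. Next I triangulate these.

```bash
cat > h.py <<'E'
import cv2, numpy as np
def load(n): 
    d=np.load(f"pics/{n}.npz"); R=cv2.Rodrigues(d["rvec"])[0]
    return d["pixels"],d["intrinsics"],R,d["tvec"].reshape(3)
def cent(img,col,box):
    x0,y0,x1,y1=box; c=cv2.cvtColor(img[y0:y1,x0:x1],cv2.COLOR_RGB2HSV).astype(int); H,S,V=c[...,0],c[...,1],c[...,2]
    m={'green':(abs(H-65)<15)&(S>130),'yellow':(abs(H-23)<8)&(S>130),'red':((H<8)|(H>172))&(S>130),'black':(V<50)}[col].astype(np.uint8)
    n,l,st,ce=cv2.connectedComponentsWithStats(m)
    if n<2: return None
    k=1+np.argmax(st[1:,4]); return np.r_[ce[k]+[x0,y0],st[k,4]]
def tri(a,b,pa,pb):
    P=[v[1]@np.c_[v[2],v[3]] for v in(a,b)]
    X=cv2.triangulatePoints(P[0],P[1],np.array(pa[:2],float),np.array(pb[:2],float)).ravel(); return X[:3]/X[3]
def plane(v,p,z):
    r=v[2].T@np.linalg.inv(v[1])@np.r_[p[:2],1]; C=-v[2].T@v[3]; return C+r*(z-C[2])/r[2]
E
python3 - <<'E'
from h import *
s,t=load("side0"),load("top0")
B={'green':((235,180,260,200),(355,185,380,205)),'yellow':((258,207,282,226),(332,208,352,226)),'red':((265,158,292,172),(386,204,406,222)),'black':((360,175,388,202),(355,284,378,304))}
for c,(bs,bt) in B.items():
    a,b=cent(s[0],c,bs),cent(t[0],c,bt); print(c,a,b,None if a is None or b is None else tri(s,t,a,b), None if b is None else plane(t,b,.129))
# tray corners in top, inner/top rim at z=.036
for p in [(391,187),(464,171),(483,236),(409,256)]: print(p,plane(t,p,.036))
# foot corners
for p in [(313,206),(333,285)]: print(p,plane(t,p,.0))
E
```

```text
green [245.82142857 190.57142857  56.        ] [366.61403509 194.24561404  57.        ] [0.60772915 0.01516742 0.12939458] [0.60724856 0.01511516 0.129     ]
yellow [268.65116279 215.31395349  86.        ] [341.85714286 216.97402597  77.        ] [0.5747244  0.05260168 0.12982073] [0.5740411  0.05256122 0.129     ]
red [275.83333333 165.05555556  18.        ] [395.61428571 212.08571429  70.        ] [ 0.57862851 -0.02531103  0.13708563] [ 0.57941374 -0.02650222  0.129     ]
black [373.9        189.24285714 280.        ] [367.42613636 294.34090909 176.        ] [0.46128476 0.02055905 0.15282232] [0.4605263  0.01879867 0.129     ]
(391, 187) [ 0.64023305 -0.03410915  0.036     ]
(464, 171) [ 0.66486714 -0.1587702   0.036     ]
(483, 236) [ 0.55290437 -0.18329457  0.036     ]
(409, 256) [ 0.52230912 -0.05915933  0.036     ]
(313, 206) [0.61814155 0.10029266 0.        ]
(333, 285) [0.47800319 0.0680259  0.        ]
```

Request:
carry_out(
  moves="16 29 3 0 0 0.145 1;16 29 3 0 0 0.145 1;16 29 3 0 0 0.145 1;16 29 3 0 0 0.145 1;16 29 3 0 0 0.145 1;16 29 3 0 0 0.145 1;16 29 3 0 0 0.145 1;16 29 3 0 0 0.145 1;16 29 3 0 0 0.145 1;16 29 3 0 0 0.145 1",
)

```text
clock: 1.1
eef_pos: [0.4266, -0.2464, 0.2524]
tcp_rot: [-180.0, -0.0, 109.8]
ft_force: [0.4, 0.5, -1.0]
grip_width: 0.0879
```

Request:
carry_out(
  moves="16 29 1 0 0 0.145 1;16 29 1 0 0 0.145 1;16 29 1 0 0 0.145 1;16 29 1 0 0 0.145 1;16 29 1 0 0 0.145 1;16 29 1 0 0 0.145 1;16 29 1 0 0 0.145 1;16 29 1 0 0 0.145 1;16 29 1 0 0 0.145 1;0 0 0 0 0 0 1",
)

```text
clock: 2.1
eef_pos: [0.5711, 0.0165, 0.2603]
tcp_rot: [179.9, -0.1, -175.4]
ft_force: [-0.1, -0.6, -0.3]
grip_width: 0.0879
```

Run:
```python
from workcell import telemetry, eyes
import cv2, numpy as np
s=telemetry.read_state(); d=eyes.snapshot("wrist")
np.savez("pics/w1.npz",**d,pos=s["eef_pos"],rot=s["tcp_rot"])
cv2.imwrite("pics/w1.png",d["pixels"][:,:,::-1])
print(s["clock"],s["eef_pos"],s["tcp_rot"],s["qpos"]); print(d["intrinsics"],d["mount"])
```

```text
2.1 [0.57108913 0.01649619 0.26030595] [ 1.79922378e+02 -9.32728802e-02 -1.75386741e+02] [-1.79803317e+00  1.49713462e+00  7.05490431e+01  7.01766616e-02
  1.08055167e+02 -9.63895380e+01]
[[371.64829954   0.         314.64200906]
 [  0.         371.64829954 234.48991727]
 [  0.           0.           1.        ]] [[ 2.42215808e-04 -9.69143001e-01 -2.46499058e-01  6.69133509e-02]
 [ 9.99999266e-01 -5.78645478e-05  1.21012492e-03  1.28613332e-03]
 [-1.18704765e-03 -2.46499170e-01  9.69142275e-01 -1.63044110e-01]
 [ 0.00000000e+00  0.00000000e+00  0.00000000e+00  1.00000000e+00]]
```

View pics/w1.png

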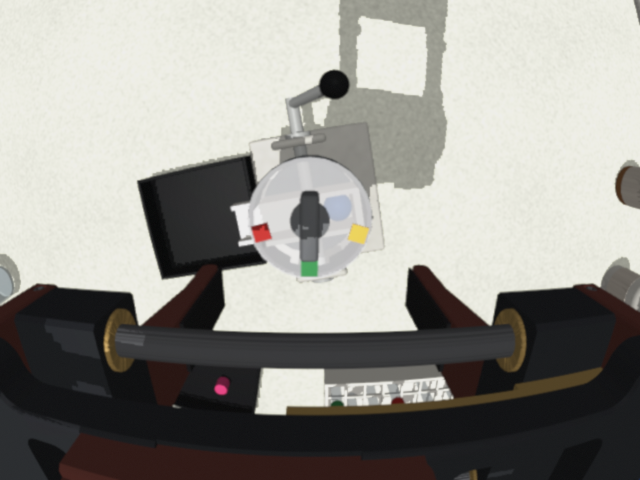

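The wrist view shows the cap circle centred at (310,217), with the bar running vertically through column 309. Marks are at green (309,268), red (261,233) and yellow (358,234); the lever ball is at (334,84).

```bash
cat >> h.py <<'E'
from scipy.spatial.transform import Rotation as Ro
def wray(d,p):
    K=d["intrinsics"]; u=(np.array(p[:2])-K[:2,2])/K[0,0]; th=np.hypot(*u)
    v=np.r_[u/th*np.sin(th),np.cos(th)] if th>0 else np.r_[0,0,1.]
    R=Ro.from_euler('xyz',d["rot"],degrees=True).as_matrix(); M=d["mount"]
    return d["pos"]+R@M[:3,3], R@M[:3,:3]@v
def wplane(d,p,z):
    C,r=wray(d,p); return C+r*(z-C[2])/r[2]
E
python3 - <<'E'
from h import *
d=dict(np.load("pics/w1.npz")); im=d["pixels"]
G={}
for c,b,z in[('green',(295,255,325,280),.129),('red',(245,220,275,246),.129),('yellow',(344,222,372,248),.129),('black',(315,65,355,102),.155)]:
    p=cent(im,c,b); G[c]=wplane(d,p,z); print(c,p,G[c])
A=np.array([G[c][:2] for c in('green','red','yellow')])
sol=np.linalg.solve(np.c_[2*A,np.ones(3)],(A**2).sum(1)); c=sol[:2]
print("centre",c,"r",np.sqrt(sol[2]+c@c)); 
for a,o in zip(A,(0,75.06,-75.06)): print(np.degrees(np.arctan2(*(a-c)[::-1]))+o)
# bar: dark grey mask, top face
g=cv2.cvtColor(im,cv2.COLOR_RGB2GRAY); m=np.zeros_like(g); m[185:262,285:335]=(g[185:262,285:335]<75)
m=cv2.morphologyEx(m,cv2.MORPH_OPEN,np.ones((5,5),np.uint8))
for y in range(188,266,8):
    xs=np.flatnonzero(m[y]); 
    if len(xs): print(y,xs.min(),xs.max(), wplane(d,(xs.min(),y),.163)[:2],wplane(d,(xs.max(),y),.163)[:2])
T=[wplane(d,p,.036)[:2] for p in[(138,181),(163,278),(249,155)]]
print(T, np.degrees(np.arctan2(*(T[0]-T[2])[::-1])), np.degrees(np.arctan2(*(T[0]-T[1])[::-1]))-90)
b=(G['black'][:2]-c)*1000; print("ball rel",b,"yaw",np.degrees(np.arctan2(b[1],b[0])-np.arctan2(-100,-35)))
E
```

```text
green [309.  268.5 156. ] [0.60836696 0.01659981 0.129     ]
red [260.94323144 232.57641921 229.        ] [ 0.58056863 -0.02516179  0.129     ]
yellow [357.94957983 233.36554622 238.        ] [0.57486196 0.0542893  0.129     ]
black [333.86752827  84.24071082 619.        ] [0.46099497 0.02309438 0.155     ]
centre [0.56728292 0.01381444] r 0.041178346101422014
3.8785364761530556
3.88254155994494
4.334025798161292
196 302 317 [0.54283656 0.00699043] [0.54199511 0.01756286]
204 300 318 [0.5486766 0.0060012] [0.54766185 0.01874033]
212 294 325 [0.55478354 0.00215053] [0.5530229  0.02419297]
220 292 327 [0.5607198  0.00112036] [0.55871878 0.02612718]
228 310 321 [0.56556546 0.01444606] [0.56493122 0.02233851]
236 301 318 [0.57201424 0.00841299] [0.57102919 0.02067817]
[array([ 0.55600375, -0.1824023 ]), array([ 0.66919622, -0.1531273 ]), array([ 0.52212242, -0.05423307])] -75.1926640881648 -255.49932130830499
ball rel [-106.28794933    9.27993758] yaw 284.3002391355468
```

Request:
carry_out(
  moves="-4 -2.5 -20 0 0 -0.01 1;0 0 -35 0 0 0 1;0 0 -35 0 0 0 1;0 0 -25 0 0 0 1;0 0 -7 0 0 0 1;0 0 0 0 0 0 1;0 0 0 0 0 0 1",
)

```text
clock: 2.85
eef_pos: [0.5668, 0.0103, 0.1415]
tcp_rot: [-180.0, 0.1, -176.4]
ft_force: [0.6, -0.5, -0.5]
grip_width: 0.0876
```

Request:
carry_out(
  moves="0 3.5 -3 0 0 0 1;0 0 0 0 0 0 1;0 0 0 0 0 0 -0.4",
)

```text
clock: 3.15
eef_pos: [0.5666, 0.0145, 0.1374]
tcp_rot: [-180.0, 0.1, -176.4]
ft_force: [0.7, -0.4, 0.1]
grip_width: 0.0828
```

Request:
carry_out(
  moves="0 0 0 0 0 0 -1;0 0 0 0 0 0 -1;0 0 0 0 0 0 -1;0 0 0 0 0 0 -1;0 0 0 0 0 0 -1;0 0 0 0 0 0 -1",
)

```text
clock: 3.75
eef_pos: [0.5663, 0.0143, 0.1366]
tcp_rot: [-180.0, -0.0, -176.4]
ft_force: [0.6, -0.1, 0.4]
grip_width: 0.0351
```

Request:
carry_out(
  moves="0 0 0 0 0 0 -1;0 0 0 0 0 0 -1;0 0 0 0 0 0 -1;0 0 0 0 0 0 -1;0 0 0 0 0 0 -1",
)

```text
clock: 4.25
eef_pos: [0.5664, 0.0123, 0.1366]
tcp_rot: [-179.8, -0.0, -176.5]
ft_force: [0.8, -6.9, 0.0]
grip_width: 0.0139
```

Request:
carry_out(
  moves="0 -1 0 0 0 -0.06 -1;0 0 0 0 0 -0.12 -1;0 0 0 0 0 -0.12 -1;0 0 0 0 0 -0.12 -1;0 0 0 0 0 -0.12 -1;0 0 0 0 0 -0.12 -1;0 0 0 0 0 -0.12 -1",
)

```text
clock: 4.95
eef_pos: [0.5664, 0.0124, 0.1366]
tcp_rot: [-179.9, 0.1, 138.6]
ft_force: [-0.2, -2.6, -0.2]
grip_width: 0.0137
```

Request:
carry_out(
  moves="0 0 0 0 0 -0.12 -1;0 0 0 0 0 -0.12 -1;0 0 0 0 0 -0.12 -1;0 0 0 0 0 -0.12 -1;0 0 0 0 0 -0.115 -1;0 0 0 0 0 0 -1;0 0 0 0 0 0 -1",
)

```text
clock: 5.65
eef_pos: [0.5665, 0.0125, 0.1366]
tcp_rot: [180.0, 0.1, 105.0]
ft_force: [2.9, -4.0, -1.3]
grip_width: 0.0138
```

Run:
```python
from workcell import telemetry, eyes
from h import *
s=telemetry.read_state(); d=eyes.snapshot("wrist"); d=dict(d,pos=s["eef_pos"],rot=s["tcp_rot"]); np.savez("pics/w2.npz",**d)
t=eyes.snapshot("top"); np.savez("pics/top1.npz",**t)
print(s["eef_pos"],s["tcp_rot"],s["ft_force"])
cv2.imwrite("pics/w2.png",np.hstack([cv2.resize(d["pixels"],(400,300)),cv2.resize(t["pixels"][150:330,280:520],(400,300))])[:,:,::-1])
```

```text
[0.56652459 0.01246391 0.13660411] [1.79989396e+02 8.48710888e-02 1.04967459e+02] [ 2.91233614 -3.9622377  -1.29718755]
```

View pics/w2.png

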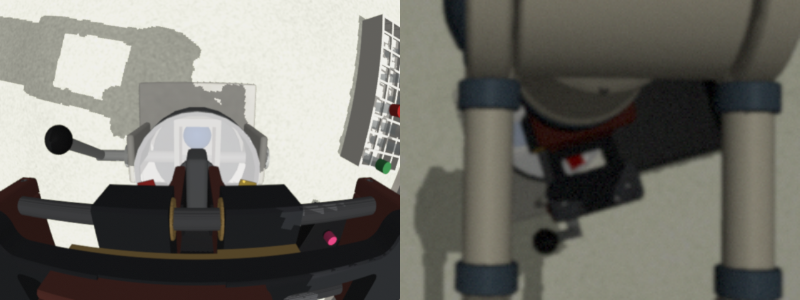

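Red and yellow now sit symmetric about the bar (147,183 and 247,183 in the half-scale wrist picture), so the cap is at about 0. I release and lift.

Request:
carry_out(
  moves="0 0 0 0 0 0 0;0 0 0 0 0 0 0;0 0 0 0 0 0 0;0 0 0 0 0 0 0;0 0 30 0 0 0 0;0 0 40 0 0 0 0;0 0 30 0 0 0 -1;0 0 0 0 0 0 -1;0 0 0 0 0 0 -1",
)

```text
clock: 6.65
eef_pos: [0.5666, 0.0135, 0.2373]
tcp_rot: [179.9, 0.0, 104.9]
ft_force: [0.2, 0.2, -0.3]
grip_width: 0.023
```

Run:
```python
from workcell import telemetry, eyes
from h import *
s=telemetry.read_state(); d=eyes.snapshot("wrist"); d=dict(d,pos=s["eef_pos"],rot=s["tcp_rot"]); np.savez("pics/w3.npz",**d)
print(s["clock"],s["eef_pos"],s["tcp_rot"],s["ft_force"],s["grip_width"])
cv2.imwrite("pics/w3.png",d["pixels"][:,:,::-1])
```

```text
6.65 [0.56656123 0.01346545 0.2372662 ] [1.79911033e+02 1.63720679e-02 1.04863739e+02] [ 0.23733756  0.17689245 -0.28331204] 0.02301802998023241
```

View pics/w3.png

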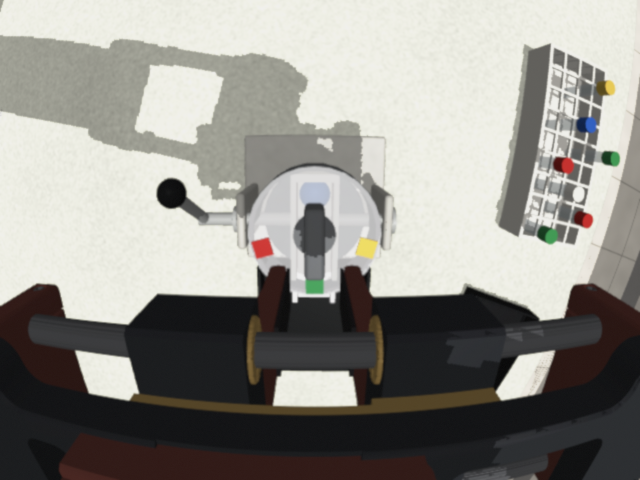

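Green (315,287) faces the spout, red (262,248) and yellow (367,248) are symmetric, and the lever ball is at (172,193). I measure the cap angle and the ball position.

Run:
```python
from h import *
d=dict(np.load("pics/w3.npz")); im=d["pixels"]
q={c:cent(im,c,b) for c,b in[('green',(300,278,330,296)),('red',(248,234,277,262)),('yellow',(350,234,382,262)),('black',(150,172,193,214))]}
G={c:wplane(d,q[c],.155 if c=='black' else .129) for c in q}; print(G)
A=np.array([G[c][:2] for c in('green','red','yellow')])
sol=np.linalg.solve(np.c_[2*A,np.ones(3)],(A**2).sum(1)); c=sol[:2]; print("centre",c)
for a,o in zip(A,(0,75.06,-75.06)): print(np.degrees(np.arctan2(*(a-c)[::-1]))+o+75.3)
w1=dict(np.load("pics/w1.npz")); p=cent(w1["pixels"],'black',(315,65,355,102))
C1,r1=wray(w1,p);C2,r2=wray(d,q['black']); s=np.linalg.lstsq(np.c_[r1,-r2],C2-C1,rcond=None)[0]; print("ball tri",C1+r1*s[0],C2+r2*s[1])
R=Ro.from_euler('z',-75.3,degrees=True); o=np.array([.567,.013,0])
print("ball disp",R.inv().apply(G['black']-o))
for x in(-75,0): print(x,R.apply([x/1000,-.1,0])+o)
```

```text
{'green': array([ 0.57764626, -0.02762461,  0.129     ]), 'red': array([ 0.53102299, -0.00735548,  0.129     ]), 'yellow': array([0.60796436, 0.01340747, 0.129     ]), 'black': array([0.46098672, 0.02256127, 0.155     ])}
centre [0.56710387 0.01188191]
0.24131958439559753
-1.5746173062409952
2.3781913553179947
ball tri [0.46121368 0.02303969 0.15634739] [0.46145544 0.02286512 0.15630106]
ball disp [-0.03615002 -0.10011698  0.155     ]
-75 [0.45124138 0.06016929 0.        ]
0 [ 0.47027322 -0.01237579  0.        ]
```

Request:
carry_out(
  moves="-38.5 15.5 0 0 0 0 -1;-38.5 15.5 0 0 0 0 -1;-38.5 15.5 0 0 0 0 -1;0 0 -35 0 0 0 -1;0 0 -35 0 0 0 -1;0 0 -27 0 0 0 -1;0 0 0 0 0 0 -1;0 0 0 0 0 0 -1",
)

```text
clock: 7.5
eef_pos: [0.45, 0.0598, 0.1387]
tcp_rot: [-179.8, -0.0, 104.8]
ft_force: [0.0, 0.9, 1.3]
grip_width: 0.0006
```

Request:
carry_out(
  moves="2.5 -9.7 0 0 0 0 -1;1.5 -5.8 0 0 0 0 -1;1.5 -5.8 0 0 0 0 -1;1.5 -5.8 0 0 0 0 -1;1.5 -5.8 0 0 0 0 -1;1.5 -5.8 0 0 0 0 -1",
)

```text
clock: 8.1
eef_pos: [0.4614, 0.0218, 0.1419]
tcp_rot: [179.8, -0.1, 104.9]
ft_force: [-1.9, 4.8, 3.5]
grip_width: 0.0006
```

Request:
carry_out(
  moves="1.5 -5.8 0 0 0 0 -1;1.5 -5.8 0 0 0 0 -1;1.5 -5.8 0 0 0 0 -1;1.3 -4.8 0 0 0 0 -1;0 0 0 0 0 0 -1",
)

```text
clock: 8.6
eef_pos: [0.467, -0.0019, 0.1401]
tcp_rot: [179.9, 0.0, 104.8]
ft_force: [0.1, 0.6, 0.5]
grip_width: 0.0003
```

Request:
carry_out(
  moves="0.7 -2.5 0 0 0 0 -1;0.5 -2 0 0 0 0 -1;0 0 0 0 0 0 -1",
)

```text
clock: 8.9
eef_pos: [0.4673, -0.0035, 0.1398]
tcp_rot: [180.0, -0.3, 104.9]
ft_force: [-2.9, 10.6, 4.0]
grip_width: 0.0005
```

The force rose to 11 N with little motion, so the drum is at its stop. I back off, wait and look.

Request:
carry_out(
  moves="-2.5 9.7 0 0 0 0 -1;-5 19 0 0 0 0 -1;0 0 40 0 0 0 -1;0 0 40 0 0 0 -1;0 0 30 0 0 0 -1;-10 40 0 0 0 0 -1;-10 40 0 0 0 0 -1;0 0 0 0 0 0 -1;0 0 0 0 0 0 -1;0 0 0 0 0 0 -1",
)

```text
clock: 9.9
eef_pos: [0.4404, 0.1023, 0.2492]
tcp_rot: [-180.0, 0.1, 104.8]
ft_force: [0.5, 0.5, -0.0]
grip_width: 0.0004
```

Run:
```python
from workcell import telemetry, eyes
from h import *
s=telemetry.read_state(); print(s["clock"],s["eef_pos"],s["ft_force"])
f=lambda a:cv2.resize(a,(400,400),interpolation=cv2.INTER_CUBIC)
a=eyes.snapshot("side")["pixels"][130:330,210:410]; w=eyes.snapshot("wrist")["pixels"]; t=eyes.snapshot("top")["pixels"][150:310,340:500]
b=np.clip(np.hstack([f(a),f(t)]).astype(float)*1.6,0,255).astype(np.uint8)
cv2.imwrite("pics/s4.png",b[:,:,::-1]); cv2.imwrite("pics/w4.png",w[:,:,::-1])
```

```text
9.9 [0.44039984 0.1022751  0.24915924] [ 0.54102933  0.54727589 -0.01183944]
```

View pics/s4.png

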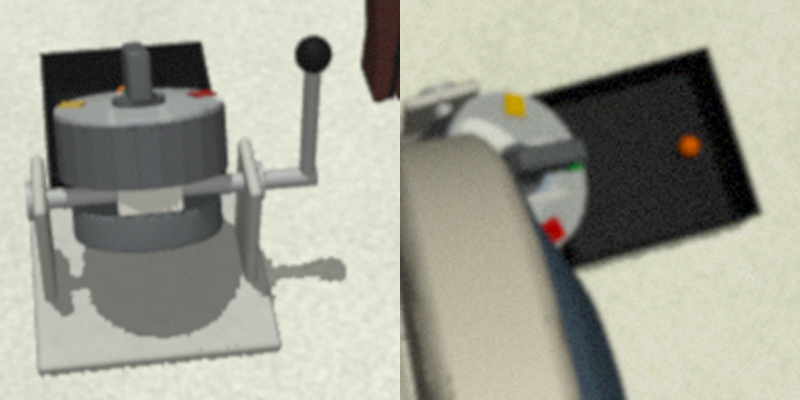

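View pics/w4.png

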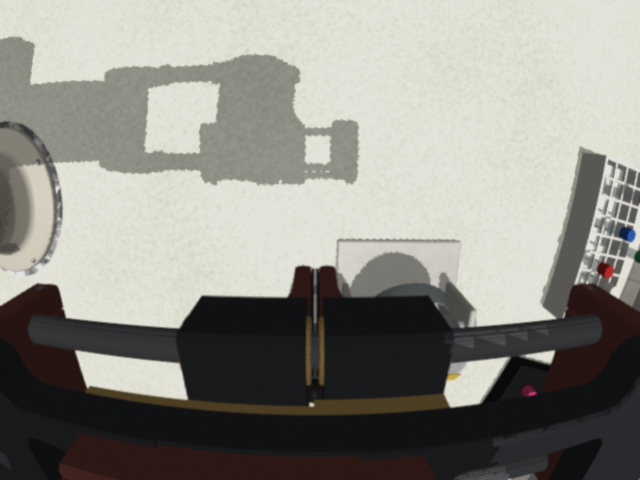

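The orange ball lies in the catch tray (690,146 in the right crop). The drum is tipped, and there is a bluish glimpse of the big ball under the clear cap near the green mark. One numeric check that the ball is at rest, then hand in.

Request:
carry_out(
  moves="-10 20 10 0 0 0 -1;0 0 0 0 0 0 -1;0 0 0 0 0 0 -1;0 0 0 0 0 0 -1;0 0 0 0 0 0 -1",
)

```text
clock: 10.55
eef_pos: [0.4304, 0.1225, 0.2591]
tcp_rot: [-180.0, 0.0, 104.8]
ft_force: [-0.1, 1.0, 1.0]
grip_width: 0.0004
```

Run:
```python
from workcell import telemetry, eyes, ctrl
from h import *
for i in range(2):
    t=eyes.snapshot("top"); R=cv2.Rodrigues(t["rvec"])[0]; im=t["pixels"]
    c=cv2.cvtColor(im[150:270,380:500],cv2.COLOR_RGB2HSV).astype(int); H,S,V=c[...,0],c[...,1],c[...,2]
    m=(H>4)&(H<18)&(S>150)&(V>60); y,x=np.nonzero(m); k=x>45
    p=(x[k].mean()+380,y[k].mean()+150); P=plane((im,t["intrinsics"],R,t["tvec"].reshape(3)),p,.011)
    print(p,k.sum(),"disp",Ro.from_euler('z',75.3,degrees=True).apply(P-[.567,.013,0]))
    b=(abs(H-110)<15)&(S>60)&(V>50); yb,xb=np.nonzero(b); print("blue px",len(xb),(xb.mean()+380,yb.mean()+150) if len(xb) else "")
print(telemetry.read_state()["ft_force"]); ctrl.hand_in()
```

```text
(np.float64(455.48148148148147), np.float64(207.61111111111111)) 54 disp [ 0.16559755 -0.0021972   0.011     ]
blue px 0 
(np.float64(455.54545454545456), np.float64(207.65454545454546)) 55 disp [ 0.16567983 -0.00230089  0.011     ]
blue px 0 
[-0.22237458 -0.46945986  0.24469417]
the job is handed in; nothing more can be done
```

The small orange ball is in the catch tray, and I handed the job in at about 10.7 s. With the drum upright, I gripped the cap's bar and turned it about 79° until the low slot faced the spout. I then let go and pushed the lever towards the spout until it reached its stop at about 11 N, and moved the arm clear.

**Checks that passed:**
- **Cap:** after the turn it read about 0° from the slot position. The three marks taken singly read 0.2°, -1.6° and 2.4°; they disagree because of small errors in the fitted cap centre.
- **Drum before tipping:** the lever ball measured within about 1 mm of its upright position.
- **Orange ball:** at rest in the tray at about (166, -2) mm in the dispenser's frame, the same in two pictures.
- **Robot:** touching nothing at the end, with a force reading close to zero.

**Less certain:** I did not measure the blue ball directly. No blue showed in the tray in the last pictures, and there was a faint bluish glimpse under the clear cap, so I take it to be still in the drum.

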